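# Close up the row of parts trays

### The job

One of the small divided trays has come away from the right-hand end of its row (right as seen from the robot). Butt it end to end against the last tray of the row, so that the gap is closed and it stands flat and in line with the others, then let go of it. Leave the tower-shaped print and the flat nozzle case where they are.

Things in the scene. Friction and masses are not known exactly. Their poses are not given: they have to be found in the camera images.
- tray_loose: The loose tray, standing alone to the right of the row: an open-topped printed box, 48 mm in x by 60 mm in y by 34 mm high, outer walls 2 mm thick with flat vertical faces, five thin dividers inside running along x, 5 mm lower than the rim. Weighs about 45 g. Origin: centre of its underside; z up. It is the same either way round.
- tray_row: The right-hand end tray of the row, same kind and size as the loose one (48 x 60 x 34 mm), stuck to the bench. Origin: centre of its underside; z up. The row runs along its y: two more such fixed trays stand against its +y face (left), 60.5 mm apart. The loose tray belongs against its free -y face, 30 mm from the origin, its own origin then 60 mm along -y of this one.
- print_tower: A bystander, to be left alone: a boxy printed tower of the same colour as the trays, about 61 mm in x by 66 mm in y by 60 mm high, loose, standing behind the trays or to the right of them. Origin: centre of its underside.
- nozzle_box: A bystander, to be left alone: a flat black case of nozzles with a clear lid, about 58 mm in x by 78 mm in y by 20 mm high, loose, lying behind the trays or to the right of them. Origin: centre of its underside.

How it is judged:
By the outcome, as a careful person would: the job done as asked, in the order asked, and still so for the second after the job is handed in, with the robot touching nothing.
It also fails if it takes over 32 s, if anything falls off the work surface, if the arm or the gripper's body presses on something with over 40 N, if the wrist force passes 120 N, or if a joint passes its speed limit or range.

### The arm

A 6-joint arm with a two-finger parallel gripper is mounted at the origin on a cart in front of the work surface, level with it; the furniture and walls round the work are solid. World frame = base frame: x ahead of the robot, y to its left, z up, the work surface at z = 0. Lengths are in m, angles in rad, forces in N, time in s.
With the tool pointing down it reaches from about 0.375 to 0.9 m from the base axis. Payload 3.1 kg.
Tool frame: the origin (TCP) lies at the very end of the fingers, on their centre line; the grasp point (between the pads) lies 19 mm behind it; z points along the fingers, y is the line along which they close (so a half turn about z gives the same grasp; the last joint's range is limited). The gripper opens to 87 mm and grips with 3 to 60 N. Pads are 19 mm wide; open, the fingers measure 117 mm over their backs; the gripper's body (75 mm by 190 mm) begins 51 mm behind the grasp point.
Start: joints at [-1.315, 0.527, 1.433, -0, 1.181, -0.178], TCP at [0.263, -0.567, 0.223] pointing down, gripper open.
Joint ranges: [-3.08, 3.08], [-0.75, 2.2], [0.22, 2.44], [-1.43, 4.57], [0, 2.65], [-2.85, 2.85]. Speed limits (rad/s): [2.79, 2.79, 3.14, 3.14, 3.14, 3.14].

### API

Orientations are given as a unit quaternion [x, y, z, w].
In Python, from rig import robot gives the robot as it stands. The module is installed in compiled form; this text tells all that it offers.
- The arm moves only by the tool play_rows, never from a script. Its argument "steps" is one flat list of numbers, 5 for each row, row after row: the opening, from -1 (shut) to 1 (fully open), then the shift along the tool's x, y, z as a fraction of full scale, then the turn about the tool's z as a fraction of full scale. In form: [claw, tx, ty, tz, twist, claw, tx, ty, tz, twist, ...]. A call has exactly 10 rows; each row shifts and turns the commanded pose from where the row before left it, along the tool's axes as they then stand; what a row does not reach is not made up. Full scale, the value 1, is 0.03 m for a shift and 0.1 rad for a turn. A row lasts 1/10 s, in which the tool goes at most 50 mm and 8.59 degrees, less where a joint would pass 70% of its speed; a pose out of reach is approached as far as the arm can. A call with a number of a shift or a turn outside -1 to 1 is refused whole. A call with a gripper value outside its range is refused whole. The fingers move at their own pace and stop on an object; "grip_force" is the grip in N (left out, the last holds). Time passes only in rows, so rows that do not move let the fingers close, or fill a call up. It gives the time, the measured TCP pose, the force, the opening and the grip force at its end, in the units of the state.
- robot.get_obs(): the state, without advancing time (a new reading comes with each control period).
- robot.camera(name): name is "scene" or "top"; returns a dict with "image" (420x560x3 uint8, red, green, blue), "mtx" (3x3 intrinsics, pixels), "D" ([k1, k2, p1, p2, k3] as OpenCV has them; the pictures are not rectified), "rvec" (rotation vector, rad) and "tvec" (3), from world to camera coordinates, as OpenCV has them. Camera axes: x right, y down, z forward; pixel columns grow to the right and rows downward; lengths in m; the calibration is good to about 2 mm. A picture is of the moment at which its call begins. There is no depth.
- robot.hand_in(): hands the job in; it is judged then, once.
The state is a dict: "time": time; "q": joint angles; "joint_velocities": joint speeds; "joint_torque": joint torques, N m; "position": TCP position; "tool_rot": TCP orientation; "ft_force": force on the tool from outside, world axes, zero at the start; "moment": the same for the moment, N m; "grip_width": finger opening in m; "grip_force": force on a finger pad.
Only numpy, scipy, OpenCV 4.12 (cv2) and the standard library are available. Lean on these libraries where they do the work, as an engineer would, in place of code of your own. Each camera call takes 0.05 s, during which the arm holds its last target. There are 200 camera calls.

## Working session

There is one attempt and no reset: what is moved stays moved. The work goes in short steps, Python scripts to look and compute and a tool call to move; the robot and the scene stay as the last step left them, time stands still between calls to the robot, and variables do not carry over. Pictures are saved under pics/ and viewed, at most 10 in all, crops included, and the job is handed in when it is done.

Besides the shell and the picture viewer there is one more tool, called after "Emit:" as a command line: name --argument value ..., lists and objects as JSON in quotes. play_rows: Moves the arm, as the interface text tells. Shift numbers are shares of 0.03 m and turn numbers shares of 0.1 rad, none past 1 either way. Its arguments: {"type":"object","properties":{"steps":{"type":"array"},"grip_force":{"type":"number"}},"required":["steps"]}

```bash
mkdir -p pics; python3 - <<'E'
from rig import robot
import cv2,numpy as np,pickle
d={}
for n in("scene","top"):
    c=robot.camera(n);d[n]=c
    cv2.imwrite(f"pics/{n}0.png",c["image"][:,:,::-1])
    R=cv2.Rodrigues(np.array(c["rvec"],float))[0];print(n,-R.T@np.ravel(c["tvec"]),np.array(c["mtx"]).ravel().round(1),R.round(2).tolist())
pickle.dump(d,open("c0.pkl","wb"))
o=robot.get_obs();print(o["time"],o["position"],o["tool_rot"],o["grip_width"])
E
```

```text
scene [0.2299278  0.7297954  0.46728501] [465.7   0.  277.7   0.  465.7 208.2   0.    0.    1. ] [[-0.91, -0.4, 0.02], [-0.2, 0.42, -0.88], [0.35, -0.81, -0.47]]
top [ 0.5338721  -0.02726021  0.90003069] [410.3   0.  281.4   0.  410.3 202.2   0.    0.    1. ] [[-0.0, -1.0, 0.01], [-1.0, 0.0, -0.04], [0.04, -0.01, -1.0]]
0.1 [ 0.26310956 -0.566192    0.22167443] [ 9.76463598e-01  2.15680100e-01 -3.67906564e-05 -9.66741638e-04] 0.0867178195306823
```

View pics/scene0.png

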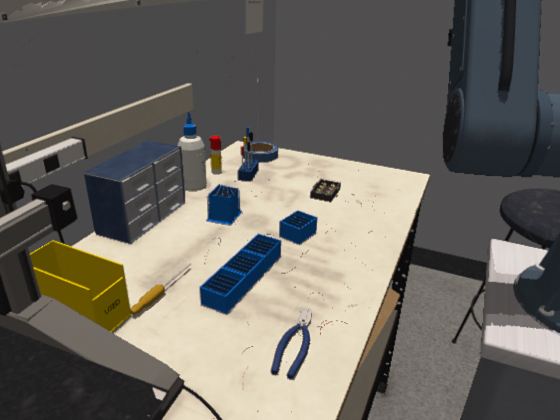

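View pics/top0.png

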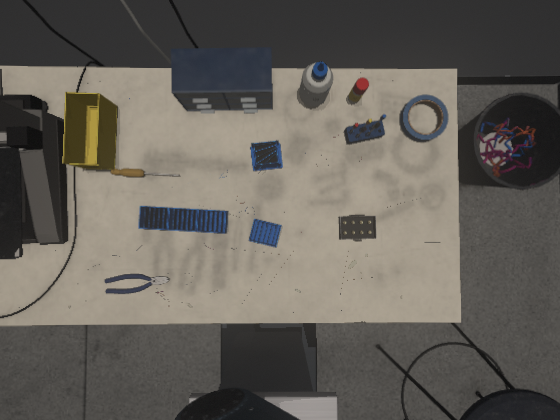

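The top view shows the row at about (140–228, 206–232) and the loose tray at about (265, 233), turned a little. The tower is at (266, 155) and the nozzle case at (357, 228). The scene view agrees with this. Next I'll measure the rims.

```bash
cat > h.py <<'E'
import cv2,numpy as np
def ray(c,px,z):
    K=np.array(c["mtx"],float);D=np.array(c["D"],float)
    u=cv2.undistortPoints(np.array(px,float).reshape(-1,1,2),K,D).reshape(-1,2)
    R=cv2.Rodrigues(np.array(c["rvec"],float))[0];o=-R.T@np.ravel(c["tvec"])
    d=np.c_[u,np.ones(len(u))]@R
    return (o+d*((z-o[2])/d[:,2])[:,None])[:,:2]
def blobs(c,roi,amin=150):
    im=cv2.cvtColor(c["image"],cv2.COLOR_RGB2HSV)
    m=cv2.inRange(im,(95,110,25),(130,255,255))
    x0,y0,x1,y1=roi;k=np.zeros_like(m);k[y0:y1,x0:x1]=m[y0:y1,x0:x1]
    k=cv2.morphologyEx(k,cv2.MORPH_CLOSE,np.ones((3,3)))
    return [q for q in cv2.findContours(k,0,cv2.CHAIN_APPROX_NONE)[0] if cv2.contourArea(q)>amin]
def rects(c,roi,z=.034):
    for q in blobs(c,roi):
        w=ray(c,q.reshape(-1,2),z)*1000
        (cx,cy),(a,b),t=cv2.minAreaRect(w.astype(np.float32))
        print("px",cv2.boundingRect(q),"c",round(cx,1),round(cy,1),"size",round(a,1),round(b,1),"ang",round(t,2))
        print(cv2.boxPoints(((cx,cy),(a,b),t)).round(1).tolist())
E
python3 - <<'E'
import pickle,cv2
from h import *
d=pickle.load(open("c0.pkl","rb"))
rects(d["top"],(120,135,300,260))
im=d["top"]["image"][140:260,125:300,::-1]
cv2.imwrite("pics/crop0.png",cv2.resize(im,None,fx=4.5,fy=4.5,interpolation=cv2.INTER_NEAREST))
E
```

```text
px (249, 219, 32, 26) c 503.7 -4.2 size 56.7 44.8 ang 75.95
[[475.1000061035156, -26.299999237060547], [518.5, -37.20000076293945], [532.2999877929688, 17.899999618530273], [488.79998779296875, 28.700000762939453]]
px (157, 208, 69, 25) c 530.3 148.5 size 141.5 46.1 ang 86.79
[[503.29998779296875, 79.0999984741211], [549.4000244140625, 76.5], [557.2999877929688, 217.8000030517578], [511.29998779296875, 220.39999389648438]]
```

View pics/crop0.png

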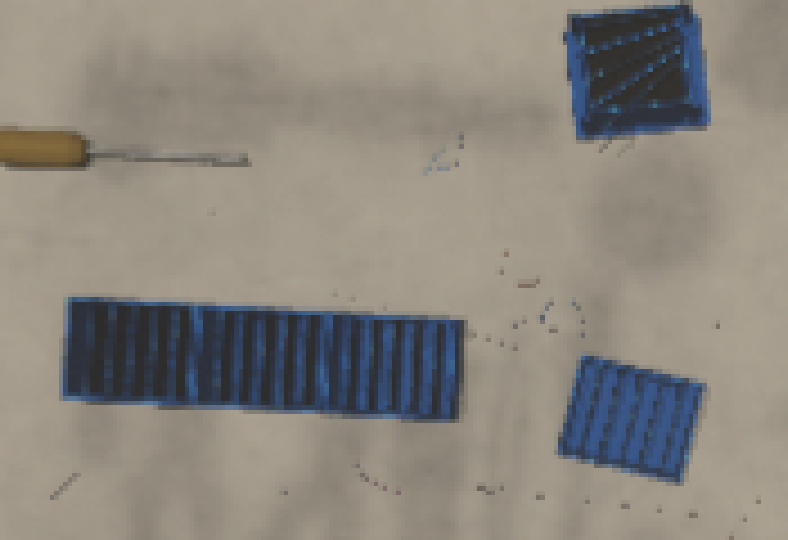

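The crop shows the row turned by about 3° and the loose tray by about 14°. The mask is missing the dark insides of the row, so I'll refine it at sub-pixel level.

```bash
cat >> h.py <<'E'
def fine(c,roi,z=.034,s=8,pr=True):
    x0,y0,x1,y1=roi
    im=c["image"][y0:y1,x0:x1].astype(np.float32)
    big=cv2.resize(im[:,:,0],None,fx=s,fy=s,interpolation=cv2.INTER_CUBIC) # red: bench high, blue/dark low
    bench=np.median(im[:,:,0][im[:,:,0]>110]);m=(big<(bench+35)/2).astype(np.uint8)
    m=cv2.morphologyEx(m,cv2.MORPH_OPEN,np.ones((17,17)))
    q=max(cv2.findContours(m,0,cv2.CHAIN_APPROX_NONE)[0],key=cv2.contourArea).reshape(-1,2)
    px=(q+.5)/s-.5+[x0,y0]
    w=ray(c,px,z)*1000
    (cx,cy),(a,b),t=cv2.minAreaRect(w.astype(np.float32))
    print("c",round(cx,1),round(cy,1),"size",round(a,1),round(b,1),"ang",round(t,2),cv2.boxPoints(((cx,cy),(a,b),t)).round(1).tolist())
    return w
E
python3 - <<'E'
import pickle,cv2
from h import *
d=pickle.load(open("c0.pkl","rb"))["top"]
fine(d,(130,198,238,240)); fine(d,(242,212,290,252)); fine(d,(244,136,290,176),.06);fine(d,(330,208,385,248),.02)
E
```

```text
c 530.6 165.9 size 185.5 49.4 ang 86.39 [[500.1000061035156, 74.9000015258789], [549.4000244140625, 71.80000305175781], [561.0, 257.0], [511.79998779296875, 260.1000061035156]]
c 502.5 -4.7 size 60.4 49.3 ang 75.8 [[471.20001220703125, -27.899999618530273], [519.0, -40.0], [533.7999877929688, 18.600000381469727], [486.0, 30.700000762939453]]
c 662.0 -8.2 size 57.9 62.6 ang 5.47 [[630.2000122070312, 20.200000762939453], [636.2000122070312, -42.099998474121094], [693.7999877929688, -36.599998474121094], [687.7999877929688, 25.700000762939453]]
c 512.4 -202.4 size 79.2 55.9 ang 89.86 [[484.3999938964844, -241.89999389648438], [540.2999877929688, -242.10000610351562], [540.5, -162.89999389648438], [484.6000061035156, -162.8000030517578]]
```

Emit:
play_rows --steps '[1,0,0,0.33,-0.888,1,0,0,0.33,-0.888,1,0,0,0.33,-0.888,1,0,0,0.33,-0.888,1,0,0,0.33,-0.888,1,0,0,0.33,-0.888,1,0,0,0.33,-0.888,1,0,0,0.33,-0.888,1,0,0,0.33,-0.888,1,0,0,0.33,-0.888]' --grip_force 10

```text
time: 1.1
position: [0.2632, -0.5664, 0.1226]
tool_rot: [0.788, 0.616, 0.0, -0.001]
ft_force: [0.2, 0.1, -0.5]
grip_width: 0.0871
grip_force: 0.0
```

Emit:
play_rows --steps '[1,1,0.16,0,0,1,1,0.16,0,0,1,1,0.16,0,0,1,1,0.16,0,0,1,1,0.16,0,0,1,1,0.16,0,0,1,1,0.16,0,0,1,1,0.16,0,0,1,1,0.16,0,0,1,1,0.16,0,0]'

```text
time: 2.1
position: [0.3837, -0.2865, 0.1234]
tool_rot: [0.789, 0.614, 0.0, -0.0]
ft_force: [-1.2, 0.4, 0.6]
grip_width: 0.0868
grip_force: 0.0
```

Emit:
play_rows --steps '[1,1,0.16,0,0,1,1,0.16,0,0,1,1,0.16,0,0,1,1,0.16,0,0,1,1,0.16,0,0,1,1,0.16,0,0,1,1,0.16,0,0,1,1,0.16,0,0,1,1,0.16,0,0,1,0,0,0,0]'

```text
time: 3.1
position: [0.4924, -0.0339, 0.1234]
tool_rot: [0.788, 0.616, 0.0, -0.0]
ft_force: [-0.9, -0.2, -1.1]
grip_width: 0.0872
grip_force: 0.0
```

```bash
cat >> h.py <<'E'
from scipy.spatial.transform import Rotation as Ro
def to(o,x,y,z,al): # al: wanted tool-x yaw in deg
    R=Ro.from_quat(o["tool_rot"]).as_matrix();p=np.array(o["position"])
    a=np.degrees(np.arctan2(R[1,0],R[0,0]))
    print("t",o["time"],"p",p.round(4),"al",a.round(2),"w",round(o["grip_width"],4),"F",np.round(o["ft_force"],1),"gf",o["grip_force"])
    print("tool shift rows-of-1",(R.T@(np.array([x,y,z])-p)/.03).round(2),"twist",round(-np.radians(al-a)/.1,3))
E
python3 - <<'E'
from rig import robot
from h import *
to(robot.get_obs(),.5025,-.0047,.008,75.8)
E
```

```text
t 3.1 p [ 0.4924 -0.0339  0.1234] al 76.03 w 0.0872 F [-0.9 -0.2 -1.1] gf 0.0
tool shift rows-of-1 [1.02 0.09 3.85] twist 0.039
```

Emit:
play_rows --steps '[1,0.51,0.05,0,0.04,1,0.51,0.05,0,0,1,0,0,0.6,0,1,0,0,0.6,0,1,0,0,0.6,0,1,0,0,0.6,0,1,0,0,0.6,0,1,0,0,0.55,0,1,0,0,0.3,0,1,0,0,0,0]'

```text
time: 4.1
position: [0.5011, -0.0081, 0.0069]
tool_rot: [0.791, 0.612, -0.001, -0.001]
ft_force: [0.2, 0.5, 0.3]
grip_width: 0.0869
grip_force: 0.0
```

Emit:
play_rows --steps '[0.3,0,0,0,0,0.3,0,0,0,0,0,0,0,0,0,0,0,0,0,0,0,0,0,0,0,0,0,0,0,0,0,0,0,0,0,0,0,0,0,0,0,0,0,0,0,0,0,0,0,0]' --grip_force 8

```text
time: 5.1
position: [0.5019, -0.0076, 0.0082]
tool_rot: [0.79, 0.613, -0.0, -0.0]
ft_force: [-0.3, 1.3, 4.8]
grip_width: 0.0479
grip_force: 8.0
```

```bash
python3 - <<'E'
from rig import robot
from h import *
to(robot.get_obs(),.5231-.002*.063,.0477-.004,.008,86.4)
E
```

```text
t 5.1 p [ 0.5019 -0.0076  0.0082] al 75.57 w 0.0479 F [-0.3  1.3  4.8] gf 8.000072368886322
tool shift rows-of-1 [1.83 0.25 0.01] twist -1.891
```

Emit:
play_rows --steps '[0,0,0,-0.05,-0.47,0,0,0,0,-0.47,0,0,0,0,-0.47,0,0,0,0,-0.48,0,0.3,0.2,0,0,0,0.3,0.2,0,0,0,0.3,0.2,0,0,0,0.3,0,0,0,0,0.3,0,0,0,0,0.15,0,0,0]'

```text
time: 6.1
position: [0.5227, 0.0419, 0.0095]
tool_rot: [0.729, 0.685, -0.0, -0.0]
ft_force: [0.3, -0.3, -1.3]
grip_width: 0.0477
grip_force: 8.0
```

```bash
python3 - <<'E'
from rig import robot
from h import *
to(robot.get_obs(),.5231,.0477-.003,.008,86.4)
c=robot.camera("scene");cv2.imwrite("pics/s1.png",cv2.resize(c["image"][180:330,170:370,::-1],None,fx=4,fy=4,interpolation=2))
E
```

```text
t 6.1 p [0.5227 0.0419 0.0095] al 86.46 w 0.0477 F [ 0.3 -0.3 -1.3] gf 7.999863652512431
tool shift rows-of-1 [0.1  0.01 0.05] twist 0.01
```

View pics/s1.png

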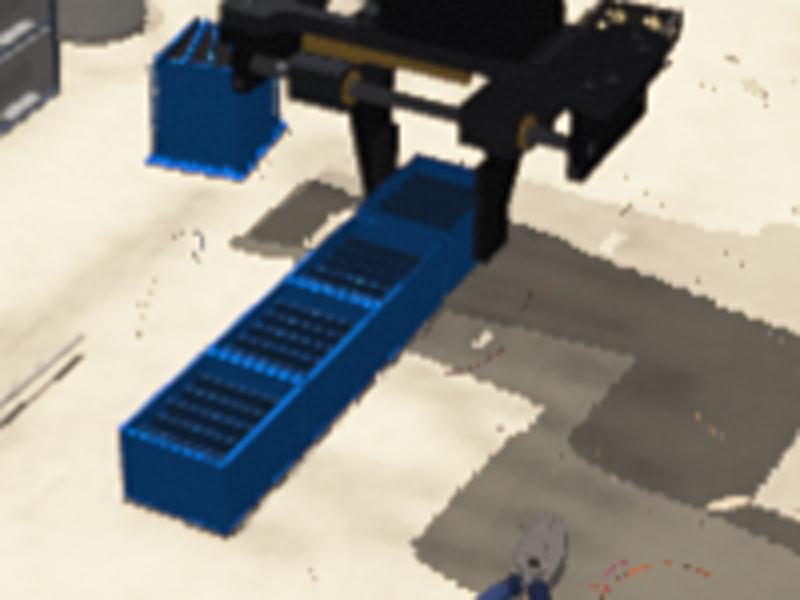

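The crop shows the loose tray in line with the row, with its far end under the fingers and at most a small gap near (450, 240). Next I'll lower it 1.2 mm and push gently.

Emit:
play_rows --steps '[0,0,0,0.05,0,0,0.02,0,0,0,0,0.02,0,0,0,0,0.02,0,0,0,0,0.02,0,0,0,0,0.02,0,0,0,0,0.02,0,0,0,0,0,0,0,0,0,0,0,0,0,0,0,0,0,0]'

```text
time: 7.15
position: [0.5237, 0.0441, 0.0081]
tool_rot: [0.729, 0.685, 0.0, 0.0]
ft_force: [1.1, -1.5, 2.7]
grip_width: 0.0479
grip_force: 8.0
```

Emit:
play_rows --steps '[0,0.02,0,0,0,0,0.02,0,0,0,0,0.02,0,0,0,0,0.02,0,0,0,0,0,0,0,0,0,0,0,0,0,0,0,0,0,0,0,0,0,0,0,0,0,0,0,0,0,0,0,0,0]'

```text
time: 8.15
position: [0.5236, 0.0456, 0.0081]
tool_rot: [0.729, 0.685, -0.0, 0.0]
ft_force: [0.2, -7.0, 3.1]
grip_width: 0.0477
grip_force: 8.0
```

```bash
python3 - <<'E'
from rig import robot
from h import *
to(robot.get_obs(),.5231,.0447,.008,86.4)
c=robot.camera("scene");cv2.imwrite("pics/s2.png",cv2.resize(c["image"][210:285,220:320,::-1],None,fx=8,fy=8,interpolation=2))
E
```

```text
t 8.15 p [0.5236 0.0456 0.0081] al 86.44 w 0.0477 F [ 0.2 -7.   3.1] gf 8.000157448695973
tool shift rows-of-1 [-0.03 -0.01  0.  ] twist 0.006
```

View pics/s2.png

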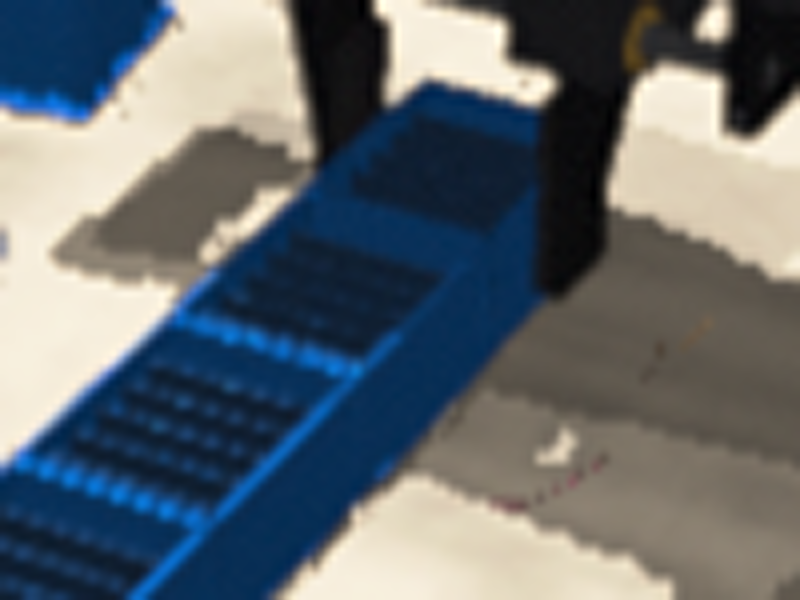

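Contact is made: 7 N along y, and no gap is visible. I'll press slightly more to square it up, then release and rise.

Emit:
play_rows --steps '[0,0.02,0,0.01,0,0,0.02,0,0.01,0,0,0,0,0,0,0,0,0,0,0,0,0,0,0,0,0,0,0,0,0,0,0,0,0,0,0,0,0,0,0,0,0,0,0,0,0,0,0,0,0]'

```text
time: 9.2
position: [0.5236, 0.0461, 0.0079]
tool_rot: [0.728, 0.685, -0.001, 0.001]
ft_force: [-1.8, -9.3, 6.0]
grip_width: 0.048
grip_force: 8.0
```

Emit:
play_rows --steps '[0.3,0,0,0,0,0.6,0,0,0,0,1,0,0,0,0,1,0,0,0,0,1,0,0,0,0,1,0,0,-0.4,0,1,0,0,-0.8,0,1,0,0,-1,0,1,0,0,-1,0,1,0,0,-1,0]'

```text
time: 10.2
position: [0.5234, 0.0478, 0.1354]
tool_rot: [0.729, 0.685, 0.0, 0.0]
ft_force: [0.1, 0.3, -0.4]
grip_width: 0.087
grip_force: 0.0
```

Emit:
play_rows --steps '[1,-1,0,-0.3,0,1,-1,0,0,0,1,-1,0,0,0,1,-1,0,0,0,1,-1,0,0,0,1,-1,0,0,0,1,-1,0,0,0,1,-1,0,0,0,1,-1,0,0,0,1,0,0,0,0]'

```text
time: 11.2
position: [0.5073, -0.2258, 0.1436]
tool_rot: [0.73, 0.683, 0.0, 0.002]
ft_force: [0.7, -0.3, 0.9]
grip_width: 0.0873
grip_force: 0.0
```

```bash
python3 - <<'E'
from rig import robot
from h import *
to(robot.get_obs(),.5231,.0447,.008,86.4)
c=robot.camera("top");s=robot.camera("scene")["image"]
fine(c,(130,198,280,250));
for n,r in(("row",(130,198,200,240)),): pass
a=cv2.resize(c["image"][190:250,130:280],(800,320),interpolation=2);b=cv2.resize(s[215:275,200:400],(800,240),interpolation=2)
cv2.imwrite("pics/f1.png",np.vstack([a,b])[:,:,::-1])
E
```

```text
t 11.2 p [ 0.5073 -0.2258  0.1436] al 86.17 w 0.0873 F [ 0.7 -0.3  0.9] gf 0.0
tool shift rows-of-1 [ 9.04 -0.09  4.49] twist -0.039
c 529.2 136.9 size 243.4 49.5 ang 86.76 [[497.6000061035156, 16.799999237060547], [547.0, 14.0], [560.7000122070312, 256.8999938964844], [511.29998779296875, 259.70001220703125]]
```

View pics/f1.png

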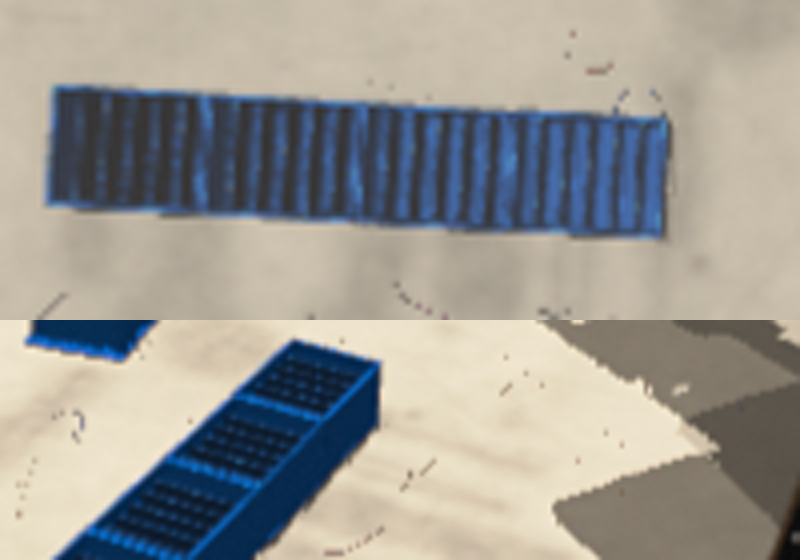

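The four trays read as one straight block with no gap: 243.4 mm against 241 mm plus about 2 mm of perspective. One check of the sideways offset and angle before I hand it in.

```bash
python3 - <<'E'
from rig import robot
from h import *
for k in range(2):
    c=robot.camera("top")
    w=fine(c,(130,198,280,250))
    o=np.array([525.,77.6]);u=np.array([np.sin(np.radians(3.5)),np.cos(np.radians(3.5))]);v=np.array([u[1],-u[0]])
    s=(w-o)@u;t=(w-o)@v
    for n,a,b in(("row",5,172),("loose",-53,-5)):
        for g in(1,-1):
            m=(s>a)&(s<b)&(t*g>15);p=np.polyfit(s[m],t[m],1);print(n,g,"angle",np.degrees(p[0]).round(2),"offset at 0",p[1].round(2),"at -30",np.polyval(p,-30).round(2))
E
```

```text
c 529.2 136.9 size 243.4 49.5 ang 86.76 [[497.6000061035156, 16.799999237060547], [547.0, 14.0], [560.7000122070312, 256.8999938964844], [511.29998779296875, 259.70001220703125]]
row 1 angle 0.02 offset at 0 24.18 at -30 24.16
row -1 angle -0.12 offset at 0 -22.87 at -30 -22.81
loose 1 angle 0.2 offset at 0 25.12 at -30 25.01
loose -1 angle 0.19 offset at 0 -22.3 at -30 -22.4
c 529.2 136.9 size 243.4 49.5 ang 86.76 [[497.6000061035156, 16.799999237060547], [547.0, 14.0], [560.7000122070312, 256.8999938964844], [511.29998779296875, 259.70001220703125]]
row 1 angle 0.02 offset at 0 24.18 at -30 24.17
row -1 angle -0.12 offset at 0 -22.88 at -30 -22.82
loose 1 angle 0.2 offset at 0 25.11 at -30 25.01
loose -1 angle 0.16 offset at 0 -22.31 at -30 -22.4
```

The sideways offset is about 0.6 mm and the angle about 0.2°, so I'm handing it in.

```bash
python3 -c "
from rig import robot
print(robot.hand_in())"
```

```text
the job is handed in; nothing more can be done
None
```

The loose tray is butted against the end of the row with no visible gap, about 0.6 mm off line sideways and 0.2° in angle; it is released, the tower and nozzle case were left alone, and the job was handed in at about 11 s without a verdict being returned.

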